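Load the cell test pot and hold its bayonet cap home

ROBOT

A 7-joint arm with a two-finger parallel gripper is mounted at the origin on a cart in front of the work surface, level with it; the furniture and walls round the work are solid. World frame = base frame: x ahead of the robot, y to its left, z up, the work surface at z = 0. Lengths are in m, angles in rad, forces in N, time in s.
With the tool pointing down it reaches from about 0.4 to 0.85 m from the base axis. Payload 10.4 kg.
Tool frame: the origin (TCP) lies at the very end of the fingers, on their centre line; the grasp point (between the pads) lies 19 mm behind it (r.pinch_z is the distance from the TCP to the grasp point, in m); z points along the fingers, y is the line along which they close (so a half turn about z gives the same grasp; the last joint's range is limited). The gripper opens to 87 mm and grips with 3 to 60 N. Pads are 19 mm wide; open, the fingers measure 117 mm over their backs; the gripper's body (75 mm by 190 mm) begins 51 mm behind the grasp point.
Start: joints at [-1.34, 0.332, -0.065, 1.46, 0.022, 1.35, -0.088], TCP at [0.157, 0.605, 0.223] pointing down, gripper open.
Joint ranges: [-2.6, 2.6], [-0.5, 2.12], [-1.47, 1.34], [0.16, 2.42], [-1.27, 4.41], [0.06, 2.06], [-2.6, 2.6]. Speed limits (rad/s): [2.22, 2.22, 2.79, 2.79, 3.14, 3.14, 3.14].

INTERFACE

Orientations are given as a unit quaternion [x, y, z, w].
In Python, from bench import r, camera gives the robot as it stands. The module is installed in compiled form; this text tells all that it offers.
- The arm moves only by the shell command python3 -m pendant 'ROWS' [FORCE]. ROWS is JSON, a list of rows, each an object with "dp": the shift along the tool's x, y, z as a fraction of full scale, a list of three; "rotation": the turn, a rotation vector about the tool's x, y, z as a fraction of full scale, a list of three; "jaw": the opening, from 0 (shut) to 1 (fully open). A call has 1 to 8 rows; each row is the pose to reach, as a shift and turn from the pose commanded when the call began, along the tool's axes at that moment, turning the shorter way round; what a row does not reach only later rows make up. Full scale, the value 1, is 0.15 m for a shift and 2 pi rad for a turn. A row lasts 1/8 s, in which the tool goes at most 62.5 mm and 10.7 degrees, less where a joint would pass 70% of its speed; a pose out of reach is approached as far as the arm can. A call with a number of a shift or a turn outside -1 to 1 is refused whole. A call with a gripper value outside its range is refused whole. The fingers move at their own pace and stop on an object; FORCE is the grip in N (left out, the last holds). Time passes only in rows, so rows that repeat a pose let the fingers close. It gives the time, the measured TCP pose, the force, the opening and the grip force at its end, in the units of the state.
- r.read_state(): the state, without advancing time (a new reading comes with each control period).
- camera(name): name is "scene" or "top" or "wrist"; returns a dict with "image" (400x640x3 uint8, red, green, blue), "z_map" (400x640 float32, m along the optical axis (not along the pixel's ray), 0 where there is no reading), "mtx" (3x3 intrinsics, pixels), "T" (4x4, takes a point from camera to world coordinates). Camera axes: x right, y down, z forward; pixel columns grow to the right and rows downward; lengths in m; the calibration is good to about 2 mm. A picture is of the moment at which its call begins.
- r.close_job(): hands the job in; it is judged then, once.
The state is a dict: "time": time; "joint_positions": joint angles; "joint_vel": joint speeds; "joint_torque": joint torques, N m; "ee_pos": TCP position; "eef_rot": TCP orientation; "ft_force": force on the tool from outside, world axes, zero at the start; "torque": the same for the moment, N m; "width": finger opening in m; "grip_force": force on a finger pad.
Only numpy, scipy, OpenCV 4.12 (cv2) and the standard library are available. Lean on these libraries where they do the work, as an engineer would, in place of code of your own. Each camera call takes 0.05 s, during which the arm holds its last target. There are 200 camera calls.

TASK

Drop the two battery cells from the orange stand one by one into the two wells of the test pot, so that each well has its cell standing on the bottom. Then set the black knurled cap over the pot and turn it until its hidden keyways drop over the four pins, and push it fully home on the pot's shoulder against the sprung contact. Finish while still gripping the cap and holding it pushed home: it springs up if you let go; leave the other things on the desk where they are.

Things in the scene. Friction and masses are not known exactly. Their poses are not given: they have to be found in the camera images.
- pot: Aluminium test pot, fixed. Origin: centre of its underside on the desk, z up. Black base 120 (x) x 100 (y) x 8 mm with two terminals, up to 22 mm high, near its -x edge; round body 76 mm in diameter up to a flat shoulder at z = 42 mm; above it a spigot 56 mm in diameter up to the rim at z = 60 mm, its top 3.5 mm tapered to 52 mm. Two wells in the spigot, 25.5 mm apart along x.
- pins (a point): Point on the pot's axis at the height of the pins' upper faces, 52 mm over the desk; axes as the pot's. Four radial steel pins stand 4 mm out of the spigot, each 5 mm wide and 4 mm high (48 to 52 mm over the desk), at 45, 135, 225 and 315 degrees from the pot's x axis.
- well_1 (a point): Centre of the mouth of the well on the pot's +x side, 60 mm over the desk. Square well 17.5 x 17.5 mm, sides parallel to the pot's x and y (axes as the pot's), floor 14 mm over the desk: a cell on its floor stands 4 mm above the rim.
- well_2 (a point): The same for the well on the pot's -x side.
- contact (a joint): Sprung brass contact pin, 6 mm in diameter, upright on the pot's axis between the wells. 0 = out, tip 73 mm over the desk; grows as it is pressed down (m). The cap's inner ceiling presses it: 0.007 when the cap is fully home. Spring 3 N at first touch, 8 N at home: it lifts the cap if it is let go.
- cap: Knurled cap, loose, 0.1 to 0.18 kg, upright on the desk, mouth down. Origin: centre of its lower edge, z up. Black skirt 70 mm in diameter, 28 mm high with its flat top; bore 58.4 mm, 24 mm deep. Origin 52 mm over the desk when its lower edge rests on the pins; then it drops 10 mm to the shoulder: 42 mm when fully home.
- cap_grip (a point): On the cap's axis, 41 mm above its lower edge: middle of the ribbed aluminium grip, 44 mm in diameter, 28 to 54 mm above the lower edge, to be gripped from above at any yaw. Axes as the cap's.
- cap_keyways (a point): Centre of the cap's lower edge. Four keyways 10 mm wide, 90 degrees apart, run up the whole bore from here and take the pins. They cannot be seen and their bearing to the cap's axes is not given: with the edge on the pins, turn a little, press lightly, and so on (0.08 rad of play either side of true). A turn of at most 90 degrees finds them.
- stand: Orange printed block, fixed, 100 (x) x 44 (y) x 26 mm high, with two round pockets 20 mm deep and 16.5 mm wide on its x axis at x = -25 and +25 mm, one cell standing in each. Origin: centre of its underside, z up.
- cell_1: Battery cell, green with copper upper end, loose, round, 14 mm in diameter, 50 mm long with a small nub on top, 24 g. Origin: centre of its lower end; z along the cell, up. It stands in the stand with its lower end 6 mm over the desk, 30 mm showing. Either cell may go in either well.
- cell_2: The same, yellow with black upper end.
- multimeter: Bystander: yellow and black multimeter, 126 x 66 x 38 mm, lying behind the work.
- board: Bystander: small green circuit board, 35 x 50 x 13 mm.
- solder_spool: Bystander: spool of solder with orange flanges, 54 x 84 x 38 mm.
- side_cutter: Bystander: side cutter with red handles, 44 x 117 x 10 mm, lying nearest the robot.
- flux_bottle: Bystander: white bottle with red nozzle, 38 mm wide, 112 mm high, behind the work.
- green_screwdriver: Bystander: green screwdriver, 159 mm long, 20 mm high, on the left desk.
Things that resemble listed ones, but are neither listed nor needed, are in the scene too. Leave any green or turquoise look-alike of the cap alone.

How it is judged:
On the way:
1. both cells stand in the wells, the cap not yet on the pot (((horizontal distance between cell_1 and well_1 below 0.005 m and z of each of cell_1, cell_2 in the frame of pot below 0.017 m and angle between the z axis of each of cell_1, cell_2 and the z axis of pot, either way round below 0.15 rad and horizontal distance between cell_2 and well_2 below 0.005 m) or (horizontal distance between cell_1 and well_2 below 0.005 m and z of each of cell_1, cell_2 in the frame of pot below 0.017 m and angle between the z axis of each of cell_1, cell_2 and the z axis of pot, either way round below 0.15 rad and horizontal distance between cell_2 and well_1 below 0.005 m)) and horizontal distance between cap and pot above 0.05 m), for 0.2 s.
At the end, for the whole second after the job is handed in: Each well holds one upright cell (within 5 mm of its centre, 3 mm of its floor); the cap is level, within 4 mm of the pot's axis and 1.5 mm of the shoulder, pressing the contact in by over 5.5 mm; the fingers still hold the cap (over 2 N) through the last second (((horizontal distance between cell_1 and well_1 below 0.005 m and z of each of cell_1, cell_2 in the frame of pot below 0.017 m and angle between the z axis of each of cell_1, cell_2 and the z axis of pot, either way round below 0.15 rad and horizontal distance between cell_2 and well_2 below 0.005 m) or (horizontal distance between cell_1 and well_2 below 0.005 m and z of each of cell_1, cell_2 in the frame of pot below 0.017 m and angle between the z axis of each of cell_1, cell_2 and the z axis of pot, either way round below 0.15 rad and horizontal distance between cell_2 and well_1 below 0.005 m)) and value of joint contact above 0.0055 m and horizontal distance between cap and pot below 0.004 m and z of cap in the frame of pot below 0.0435 m and angle between cap's own z axis and vertical below 0.06 rad and contact force between the fingers and cap above 2 N); the arm keeps its last pose, push and grip.
It fails at once if a bystander is shoved by more than 30 mm (distance of any of multimeter, board, solder_spool, side_cutter, flux_bottle, green_screwdriver from where it was at the start of the episode above 0.03 m).
It also fails if it takes over 72 s, if anything falls off the work surface, if the arm or the gripper's body presses on something with over 40 N, if the wrist force passes 120 N, or if a joint passes its speed limit or range.

## Working session

There is one attempt and no reset: what is moved stays moved. The work goes in short steps, Python scripts to look and compute and a shell command to move; the robot and the scene stay as the last step left them, time stands still between calls to the robot, and variables do not carry over. Pictures are saved under pics/ and viewed, at most 10 in all, crops included, and the job is handed in when it is done.

```bash
mkdir -p pics; python3 - <<'E'
from bench import r,camera
import cv2,numpy as np
for n in("scene","top"):
    c=camera(n);cv2.imwrite(f"pics/{n}0.png",c["image"][:,:,::-1]);np.savez(f"{n}0.npz",**c)
    print(n,c["T"].round(3).tolist(),c["mtx"].round(1).tolist())
s=r.read_state();print({k:np.round(v,3).tolist() for k,v in s.items()},r.pinch_z)
E
```

```text
scene [[0.722, -0.52, 0.456, 0.07], [-0.692, -0.533, 0.488, -0.581], [-0.011, -0.668, -0.744, 0.839], [0.0, 0.0, 0.0, 1.0]] [[379.0, 0.0, 319.9], [0.0, 379.0, 199.7], [0.0, 0.0, 1.0]]
top [[-0.027, -0.998, 0.059, 0.499], [-1.0, 0.028, 0.002, -0.09], [-0.004, -0.059, -0.998, 1.015], [0.0, 0.0, 0.0, 1.0]] [[369.3, 0.0, 321.7], [0.0, 369.3, 200.3], [0.0, 0.0, 1.0]]
{'time': 0.1, 'joint_positions': [-1.34, 0.333, -0.065, 1.461, 0.022, 1.35, -0.088], 'joint_vel': [0.001, -0.001, 0.0, -0.002, 0.001, 0.002, -0.001], 'joint_torque': [0.001, -62.454, 0.024, -39.072, -0.062, 0.037, 0.0], 'ee_pos': [0.157, 0.605, 0.222], 'eef_rot': [0.127, 0.992, -0.001, -0.0], 'ft_force': [0.03, 0.116, 0.432], 'torque': [0.002, 0.002, 0.018], 'grip_force': 0.0, 'width': 0.087} 0.0187
```

View pics/top0.png

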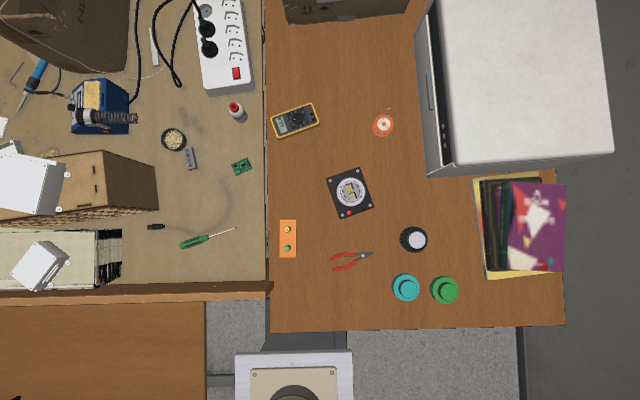

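View pics/scene0.png

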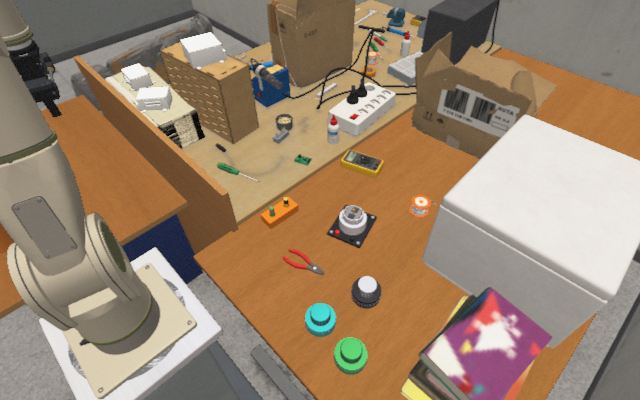

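The top view shows the pot at about (350,193), the stand at (288,238) with the yellow cell above the green one, and the black cap at (413,239). The turquoise and green look-alikes are at (405,288) and (445,290). The partition by the left desk ends near (270,287).

```bash
cat > h.py <<'E'
import numpy as np
def world(c):
    z=c["z_map"];K=c["mtx"];v,u=np.mgrid[:z.shape[0],:z.shape[1]]
    p=np.stack([(u-K[0,2])/K[0,0]*z,(v-K[1,2])/K[1,1]*z,z,np.ones_like(z)],-1)@c["T"].T
    return p[...,:3]
E
python3 - <<'E'
from h import *; import cv2
c=np.load("top0.npz");W=world(c);im=c["image"];hsv=cv2.cvtColor(im,cv2.COLOR_RGB2HSV).astype(int)
def box(a,b,d,e):
    m=np.zeros(W.shape[:2],bool);m[b:e,a:d]=1;return m
H,S,V=[hsv[...,i] for i in range(3)]
X,Y,Z=[W[...,i] for i in range(3)]
def st(n,m):
    p=W[m];print(n,len(p),'mean',p.mean(0).round(4),'min',p.min(0).round(4),'max',p.max(0).round(4)) if len(p) else print(n,0)
    return p
print("desk z",np.median(Z[280:310,300:380]), "left desk",np.median(Z[200:220,200:230]))
st("partition",box(150,275,275,300)&(Z>.02)); print("part col",Z[276:298:2,250].round(3),Y[286,[200,265,269]],X[276:298:4,250].round(3))
b=box(275,215,302,262)
p=st("stand top",b&(abs(Z-.026)<.005)&(S>120)); print(cv2.minAreaRect((p[:,:2]*1000).astype(np.float32)))
st("cells",b&(Z>.045)); 
st("cellY",b&(Z>.045)&box(275,215,302,239)); st("cellG",b&(Z>.045)&box(275,239,302,262))
b=box(322,160,380,224)
p=st("base",b&(Z>.004)&(Z<.014)&(V<90));print(cv2.minAreaRect((p[:,:2]*1000).astype(np.float32)))
for lo,hi in((.037,.047),(.054,.063),(.064,.08)):
    p=st(f"pot{lo}",b&(Z>lo)&(Z<hi)); print(cv2.minEnclosingCircle((p[:,:2]*1000).astype(np.float32)))
for m,n in((b&(H<8)&(S>150)&(V>100),"red term"),):st(n,m)
b=box(393,220,433,258)
for lo,hi in((.022,.035),(.048,.06)):
    p=st(f"cap{lo}",b&(Z>lo)&(Z<hi)); print(cv2.minEnclosingCircle((p[:,:2]*1000).astype(np.float32)))
im2=cv2.resize(im[155:270,265:435][:,:,::-1],None,fx=4.6,fy=4.6,interpolation=cv2.INTER_CUBIC);cv2.imwrite("pics/crop0.png",im2)
print("spool",W[124,383],"cutter",W[258,355])
E
```

```text
desk z -0.0010214667839361091 left desk 0.002782869186450543
partition 1925 mean [0.3412 0.1817 0.1194] min [ 0.3257 -0.0903  0.0203] max [0.4993 0.3729 1.0152]
part col [ 0.002 -0.001  0.003  0.013  0.043  0.08   0.105  0.131  0.15   0.153
  0.154] [0.23150898 0.05931762 0.05016011] [0.358 0.348 0.343 0.344 0.342 0.334]
stand top 545 mean [0.4577 0.0065 0.0249] min [ 0.4085 -0.0151  0.0211] max [0.5079 0.0299 0.0302]
((458.074462890625, 7.406407356262207), (43.192832946777344, 98.67724609375), 88.4959945678711)
cells 57 mean [ 0.4603 -0.0005  0.1203] min [ 0.4268 -0.0903  0.0459] max [0.4993 0.0133 1.0152]
cellY 26 mean [0.4842 0.0018 0.0903] min [ 0.4785 -0.0903  0.0498] max [0.4993 0.0121 1.0152]
cellG 31 mean [ 0.4402 -0.0024  0.1455] min [ 0.4268 -0.0903  0.0459] max [0.4993 0.0133 1.0152]
base 736 mean [ 0.5774 -0.1615  0.007 ] min [ 0.5088 -0.228   0.004 ] max [ 0.6478 -0.1012  0.0134]
((577.58984375, -164.47303771972656), (118.6143569946289, 99.08570098876953), 18.053462982177734)
pot0.037 275 mean [ 0.5756 -0.1636  0.0408] min [ 0.5397 -0.201   0.0371] max [ 0.6141 -0.1265  
[... 220 characters left out ...]
10002326965332)
pot0.064 6 mean [ 0.5772 -0.1643  0.0706] min [ 0.5745 -0.1664  0.0663] max [ 0.5793 -0.1616  0.0752]
((577.1604614257812, -164.2074432373047), 2.6234517097473145)
red term 18 mean [ 0.5236 -0.159   0.0181] min [ 0.5188 -0.1645  0.0052] max [ 0.5302 -0.1531  0.0259]
cap0.022 291 mean [ 0.4474 -0.3265  0.0269] min [ 0.413  -0.3663  0.0221] max [ 0.4797 -0.2966  0.0343]
((445.9845886230469, -330.8666687011719), 35.480224609375)
cap0.048 230 mean [ 0.4464 -0.3303  0.0529] min [ 0.4254 -0.353   0.0483] max [ 0.467  -0.3089  0.0571]
((445.9771423339844, -330.8009033203125), 22.332653045654297)
spool [ 0.75659    -0.25757415  0.04041923] cutter [ 0.39915532 -0.17431026  0.00156497]
```

View pics/crop0.png

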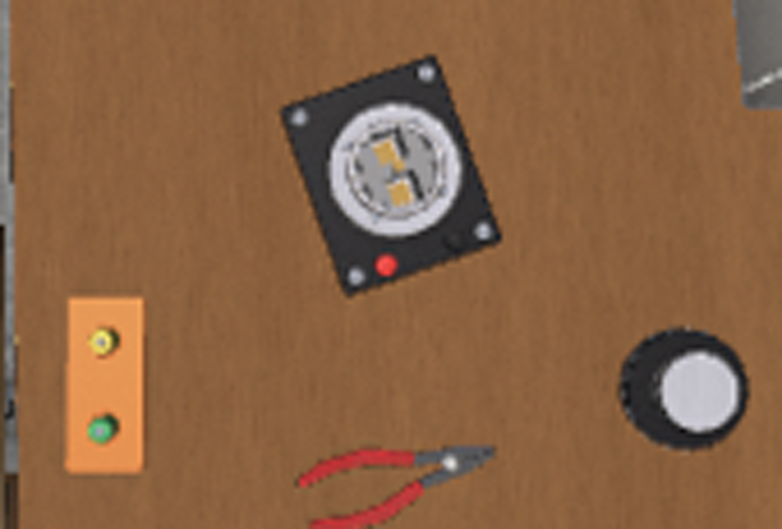

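```bash
cat >> h.py <<'E'
from scipy.spatial.transform import Rotation as Ro
def plan(*targets, start=None):
    """targets: (x,y,z,yaw_deg of tool y); prints dp/rotation fractions for calls in sequence"""
    if start is None:
        from bench import r
        s=r.read_state();p=np.array(s["ee_pos"]);R=Ro.from_quat(s["eef_rot"])
        print("at",p.round(4),"yaw",np.degrees(np.arctan2(*R.as_matrix()[1::-1,1])).round(2),"f",np.round(s["ft_force"],1),"w",round(s["width"],4),"g",round(s["grip_force"],1),"t",round(s["time"],1),"q7",np.round(s["joint_positions"],2))
    for x,y,z,a in targets:
        a=np.radians(a);Rt=Ro.from_matrix(np.array([[-np.sin(-a)*-1*-1,0,0]]*3) if 0 else np.column_stack([[ -np.sin(a)*-1*-1,np.cos(a),0],[np.cos(a),np.sin(a),0],[0,0,-1]]))
        d=R.as_matrix().T@(np.array([x,y,z])-p)/.15; w=(R.inv()*Rt).as_rotvec()/(2*np.pi)
        print("dp",d.round(3).tolist(),"rot",w.round(4).tolist())
        p=np.array([x,y,z]);R=Rt
E
sed -i 's/Rt=Ro.from_matrix(.*$/Rt=Ro.from_matrix(np.column_stack([[-np.sin(a),np.cos(a),0],[np.cos(a),np.sin(a),0],[0,0,-1]]))/' h.py
python3 - <<'E'
from h import *
c=np.load("top0.npz");W=world(c).reshape(-1,3);W=W[c["z_map"].ravel()>0]
for f in np.linspace(0,1,9):
    q=np.array([.157,.605])*(1-f)+np.array([.458,.0075])*f
    d=np.linalg.norm(W[:,:2]-q,axis=1)<.13; print(q.round(3),W[d,2].max().round(3) if d.any() else None)
q=[]
plan((.157,.605,.3,75.4),(.26,.48,.3,88.5),(.35,.36,.3,88.5),(.41,.22,.3,88.5),(.45,.08,.3,88.5),(.458,.0075,.25,88.5))
E
```

```text
[0.157 0.605] 0.237
[0.195 0.53 ] 0.237
[0.232 0.456] 0.237
[0.27  0.381] 0.157
[0.308 0.306] 0.157
[0.345 0.232] 0.157
[0.383 0.157] 0.157
[0.42  0.082] 0.156
[0.458 0.008] 0.154
at [0.1568 0.6047 0.2219] yaw 75.46 f [0.  0.1 0.4] w 0.087 g 0.0 t 0.1 q7 [-1.34  0.33 -0.06  1.46  0.02  1.35 -0.09]
dp [-0.001, 0.002, -0.521] rot [-0.0002, 0.0, 0.0002]
dp [-0.875, -0.633, 0.0] rot [0.0, 0.0, -0.0364]
dp [-0.621, -0.784, 0.0] rot [0.0, 0.0, 0.0]
dp [-0.424, -0.923, 0.0] rot [0.0, 0.0, 0.0]
dp [-0.291, -0.926, 0.0] rot [0.0, 0.0, 0.0]
dp [-0.066, -0.482, 0.333] rot [0.0, 0.0, 0.0]
```

```bash

python3 -m pendant '[{"dp":[0,0,-0.52],"rotation":[0,0,0],"jaw":1},{"dp":[0,0,-0.52],"rotation":[0,0,0],"jaw":1}]' | tail -c 300
python3 -m pendant '[{"dp":[-0.875,-0.633,-0.02],"rotation":[0,0,-0.0364],"jaw":0.5},{"dp":[-0.875,-0.633,-0.02],"rotation":[0,0,-0.0364],"jaw":0.5},{"dp":[-0.875,-0.633,-0.02],"rotation":[0,0,-0.0364],"jaw":0.5},{"dp":[-0.875,-0.633,-0.02],"rotation":[0,0,-0.0364],"jaw":0.5}]' | tail -c 300
python3 -c "
from h import *
plan((.35,.36,.3,88.5),(.41,.22,.3,88.5),(.45,.08,.3,88.5),(.458,.0075,.25,88.5))"
```

```text
time: 0.35
ee_pos: [0.1571, 0.6061, 0.3045]
eef_rot: [0.127, 0.992, 0.003, 0.0]
ft_force: [-0.4, 0.5, -0.6]
width: 0.0867
grip_force: 0.0
time: 0.85
ee_pos: [0.2628, 0.4778, 0.3037]
eef_rot: [0.015, 1.0, -0.0, 0.0]
ft_force: [0.3, 0.5, 0.2]
width: 0.0545
grip_force: 0.0
at [0.2628 0.4778 0.3037] yaw 88.26 f [0.3 0.5 0.2] w 0.0545 g 0.0 t 0.8 q7 [-1.14  0.12 -0.01  1.54  0.    1.47  0.39]
dp [-0.605, -0.767, 0.025] rot [-0.0, 0.0001, -0.0007]
dp [-0.424, -0.923, 0.0] rot [0.0, 0.0, 0.0]
dp [-0.291, -0.926, 0.0] rot [0.0, 0.0, 0.0]
dp [-0.066, -0.482, 0.333] rot [0.0, 0.0, 0.0]
```

```bash

python3 -m pendant '[{"dp":[-0.605,-0.767,0],"rotation":[0,0,0],"jaw":0.5},{"dp":[-0.605,-0.767,0],"rotation":[0,0,0],"jaw":0.5},{"dp":[-0.605,-0.767,0],"rotation":[0,0,0],"jaw":0.5},{"dp":[-0.605,-0.767,0],"rotation":[0,0,0],"jaw":0.5}]' | head -2
python3 -m pendant '[{"dp":[-0.424,-0.923,0],"rotation":[0,0,0],"jaw":0.5},{"dp":[-0.424,-0.923,0],"rotation":[0,0,0],"jaw":0.5},{"dp":[-0.424,-0.923,0],"rotation":[0,0,0],"jaw":0.5},{"dp":[-0.424,-0.923,0],"rotation":[0,0,0],"jaw":0.5}]' | head -2
python3 -m pendant '[{"dp":[-0.291,-0.926,0],"rotation":[0,0,0],"jaw":0.5},{"dp":[-0.291,-0.926,0],"rotation":[0,0,0],"jaw":0.5},{"dp":[-0.291,-0.926,0],"rotation":[0,0,0],"jaw":0.5}]' | head -2
python3 -m pendant '[{"dp":[-0.066,-0.482,0.333],"rotation":[0,0,0],"jaw":0.5},{"dp":[-0.066,-0.482,0.333],"rotation":[0,0,0],"jaw":0.5},{"dp":[-0.066,-0.482,0.333],"rotation":[0,0,0],"jaw":0.5},{"dp":[-0.066,-0.482,0.333],"rotation":[0,0,0],"jaw":0.5}]' | head -2
python3 - <<'E'
from h import *; from bench import camera; import cv2
c=camera("wrist");np.savez("w1.npz",**c);cv2.imwrite("pics/w1.png",c["image"][:,:,::-1])
print(c["T"].round(3).tolist(),c["mtx"][0,0])
plan((.483,.007,.12,88.5))
E
```

```text
time: 1.35
ee_pos: [0.3484, 0.3624, 0.3033]
time: 1.85
ee_pos: [0.4082, 0.2229, 0.3035]
time: 2.22
ee_pos: [0.4487, 0.082, 0.3036]
time: 2.72
ee_pos: [0.4566, 0.0129, 0.254]
[[0.021, 0.964, 0.265, 0.384], [1.0, -0.02, -0.005, 0.014], [0.001, 0.265, -0.964, 0.415], [0.0, 0.0, 0.0, 1.0]] 313.4342503815774
at [0.4567 0.0127 0.2541] yaw 88.75 f [ 1.7  0.4 -0.1] w 0.0434 g 0.0 t 2.8 q7 [-0.65 -0.1   0.5   1.86  0.05  1.37  1.38]
dp [-0.176, -0.034, 0.894] rot [0.0, 0.0001, 0.0007]
```

View pics/w1.png

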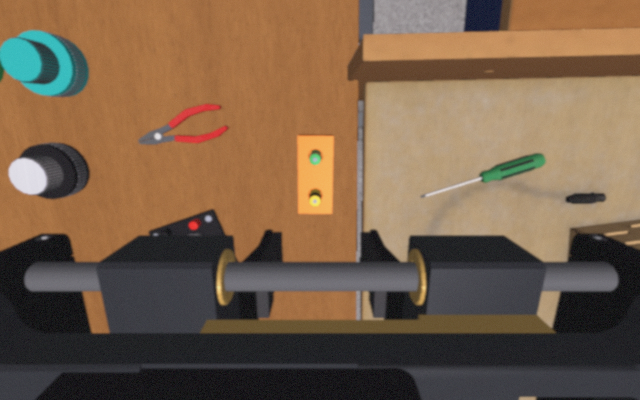

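The wrist view shows the green cell at (316,158) and the yellow at (315,201) in the stand, with the partition to the upper right.

```bash
python3 - <<'E'
from h import *; import cv2
c=np.load("w1.npz");W=world(c);hsv=cv2.cvtColor(c["image"],cv2.COLOR_RGB2HSV).astype(int)
m=np.zeros(W.shape[:2],bool);m[125:222,285:345]=1
Z=W[...,2]
p=W[m&(abs(Z-.026)<.004)];print("stand",p.mean(0).round(4),cv2.minAreaRect((p[:,:2]*1000).astype(np.float32)))
for n,a,b in(("G",140,178),("Y",184,222)):
    k=np.zeros_like(m);k[a:b,298:334]=1
    q=W[k&(Z>.048)&(Z<.07)];print(n,len(q),q.mean(0).round(4),cv2.minEnclosingCircle((q[:,:2]*1000).astype(np.float32)))
m[:]=0;m[:330,:]=0
plan((.483,.007,.12,88.5))
E
```

```text
stand [0.4578 0.0045 0.025 ] ((460.1046447753906, 4.490428924560547), (43.872188568115234, 100.44554901123047), 88.65308380126953)
G 119 [0.4346 0.0054 0.0535] ((434.8350524902344, 5.015869140625), 7.080928802490234)
Y 109 [0.4843 0.0036 0.0534] ((485.09356689453125, 3.8652303218841553), 7.284163951873779)
at [0.4567 0.0127 0.2541] yaw 88.75 f [ 1.7  0.4 -0.1] w 0.0434 g 0.0 t 2.8 q7 [-0.65 -0.1   0.5   1.86  0.05  1.37  1.38]
dp [-0.176, -0.034, 0.894] rot [0.0, 0.0001, 0.0007]
```

```bash

python3 -m pendant '[{"dp":[-0.18,-0.05,0.8],"rotation":[0,0,0],"jaw":0.5},{"dp":[-0.18,-0.05,0.8],"rotation":[0,0,0],"jaw":0.5},{"dp":[-0.18,-0.05,0.8],"rotation":[0,0,0],"jaw":0.5},{"dp":[-0.18,-0.05,0.8],"rotation":[0,0,0],"jaw":0.5},{"dp":[-0.18,-0.05,0.8],"rotation":[0,0,0],"jaw":0.5}]' | head -2
python3 - <<'E'
from h import *; from bench import camera; import cv2
c=camera("wrist");np.savez("w2.npz",**c);cv2.imwrite("pics/w2.png",c["image"][:,:,::-1])
W=world(c);Z=W[...,2];m=(abs(W[...,0]-.46)<.09)&(abs(W[...,1]-.006)<.06)
p=W[m&(abs(Z-.026)<.004)];print("stand",p.mean(0).round(4),cv2.minAreaRect((p[:,:2]*1000).astype(np.float32)))
for n,x in(("G",.434),("Y",.484)):
    q=W[m&(Z>.048)&(Z<.07)&(abs(W[...,0]-x)<.015)]
    if len(q):print(n,len(q),q.mean(0).round(4),cv2.minEnclosingCircle((q[:,:2]*1000).astype(np.float32)))
plan((.4845,.0055,.03,88.6))
E
```

```text
time: 3.4
ee_pos: [0.4844, 0.003, 0.136]
stand [0.457  0.0045 0.0251] ((460.5004577636719, 4.503728866577148), (44.14548110961914, 99.92766571044922), 88.28640747070312)
G 272 [0.435  0.0052 0.0536] ((435.2464904785156, 5.244777679443359), 7.096207618713379)
Y 249 [0.4843 0.0036 0.0533] ((485.10308837890625, 3.7563939094543457), 7.234252452850342)
at [0.4842 0.0029 0.1357] yaw 88.6 f [-0.6 -0.4 -0.2] w 0.0439 g 0.0 t 3.5 q7 [-0.62  0.08  0.55  1.96 -0.05  1.1   1.5 ]
dp [0.001, 0.016, 0.705] rot [0.0003, 0.0005, -0.0]
```

View pics/w2.png

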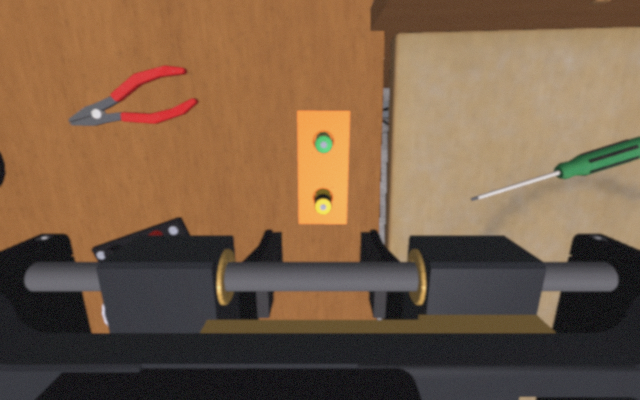

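The wrist view shows the yellow cell at (323,206), centred between the fingers. The stand matches its stated size, so I'm going down to grasp.

```bash

python3 -m pendant '[{"dp":[0,0.008,0.4],"rotation":[0,0,0],"jaw":0.5},{"dp":[0,0.008,0.7],"rotation":[0,0,0],"jaw":0.5},{"dp":[0,0.008,0.7],"rotation":[0,0,0],"jaw":0.5},{"dp":[0,0.008,0.7],"rotation":[0,0,0],"jaw":0.5},{"dp":[0,0.008,0.7],"rotation":[0,0,0],"jaw":0.5}]' 12
python3 -m pendant '[{"dp":[0,0,0],"rotation":[0,0,0],"jaw":0},{"dp":[0,0,0],"rotation":[0,0,0],"jaw":0},{"dp":[0,0,0],"rotation":[0,0,0],"jaw":0},{"dp":[0,0,0],"rotation":[0,0,0],"jaw":0},{"dp":[0,0,0],"rotation":[0,0,0],"jaw":0}]' 12
python3 -c "
from h import *
plan()"
```

```text
time: 4.08
ee_pos: [0.4843, 0.0035, 0.0302]
eef_rot: [0.013, 1.0, 0.0, 0.001]
ft_force: [-0.4, -0.3, 0.6]
width: 0.0434
grip_force: 0.0
time: 4.7
ee_pos: [0.4831, 0.0034, 0.0286]
eef_rot: [0.013, 1.0, 0.0, -0.0]
ft_force: [-0.7, -0.2, 1.1]
width: 0.0134
grip_force: 12.0
at [0.4831 0.0034 0.0286] yaw 88.56 f [-0.7 -0.2  1.1] w 0.0134 g 12.0 t 4.7 q7 [-0.58  0.26  0.54  2.05 -0.17  0.87  1.59]
```

```bash

python3 -m pendant '[{"dp":[0,0,-0.4],"rotation":[0,0,0],"jaw":0},{"dp":[0,0,-0.8],"rotation":[0,0,0],"jaw":0},{"dp":[0,0,-1],"rotation":[0,0,0],"jaw":0},{"dp":[0,0,-1],"rotation":[0,0,0],"jaw":0}]'
python3 -c "
from h import *
plan((.55,-.08,.2,108),(.62,-.15,.2,108))"
```

```text
time: 5.2
ee_pos: [0.4844, 0.0036, 0.1807]
eef_rot: [0.012, 1.0, 0.001, 0.002]
ft_force: [0.1, 0.3, -0.6]
width: 0.0136
grip_force: 12.0
at [0.4844 0.0036 0.1807] yaw 88.57 f [ 0.1  0.3 -0.6] w 0.0136 g 12.0 t 5.2 q7 [-0.65  0.03  0.57  1.91 -0.02  1.2   1.47]
dp [-0.451, -0.546, -0.127] rot [0.0002, 0.0007, -0.054]
dp [-0.3, -0.588, 0.0] rot [0.0, 0.0, 0.0]
```

```bash

python3 -m pendant '[{"dp":[-0.225,-0.273,-0.127],"rotation":[0,0,-0.027],"jaw":0},{"dp":[-0.45,-0.546,-0.127],"rotation":[0,0,-0.054],"jaw":0},{"dp":[-0.45,-0.546,-0.127],"rotation":[0,0,-0.054],"jaw":0},{"dp":[-0.45,-0.546,-0.127],"rotation":[0,0,-0.054],"jaw":0}]'|head -2
python3 -m pendant '[{"dp":[-0.3,-0.588,0],"rotation":[0,0,0],"jaw":0},{"dp":[-0.3,-0.588,0],"rotation":[0,0,0],"jaw":0},{"dp":[-0.3,-0.588,0],"rotation":[0,0,0],"jaw":0},{"dp":[-0.3,-0.588,0],"rotation":[0,0,0],"jaw":0},{"dp":[-0.3,-0.588,0],"rotation":[0,0,0],"jaw":0}]'|head -2
python3 - <<'E'
from h import *; from bench import camera; import cv2
c=camera("wrist");np.savez("w3.npz",**c);cv2.imwrite("pics/w3.png",c["image"][:,:,::-1])
W=world(c);Z=W[...,2];ctr=np.array([.5775,-.164]);rr=np.linalg.norm(W[...,:2]-ctr,axis=-1)
m=rr<.085
def rect(n,k):
    p=W[k]
    if len(p):print(n,len(p),p.mean(0).round(4),cv2.minAreaRect((p[:,:2]*1000).astype(np.float32)),cv2.minEnclosingCircle((p[:,:2]*1000).astype(np.float32)))
V=c["image"].max(-1)
rect("base",m&(Z>.004)&(Z<.012)&(V<90));rect("shoulder",m&(abs(Z-.042)<.004));rect("rim",m&(Z>.056)&(Z<.063)&(rr<.04));rect("tip",(Z>.066)&(Z<.078)&(rr<.015))
plan()
E
```

```text
time: 5.7
ee_pos: [0.548, -0.0809, 0.1961]
time: 6.32
ee_pos: [0.6182, -0.1487, 0.1976]
base 4130 [ 0.573 -0.168  0.007] ((578.78173828125, -165.94741821289062), (117.2818832397461, 97.97518157958984), 18.06465721130371) ((578.777099609375, -166.08929443359375), 74.88450622558594)
shoulder 1797 [ 0.5763 -0.1672  0.041 ] ((579.3128051757812, -166.42813110351562), (73.80821228027344, 75.48662567138672), 18.85074806213379) ((579.234619140625, -166.42181396484375), 37.93584060668945)
rim 1645 [ 0.5784 -0.1665  0.0576] ((579.2024536132812, -166.3588104248047), (54.64554977416992, 54.33737564086914), 50.272708892822266) ((579.1417236328125, -166.44967651367188), 27.72832489013672)
tip 37 [ 0.579  -0.1664  0.0715] ((579.0729370117188, -166.65380859375), (5.312530994415283, 5.472657680511475), 18.003250122070312) ((579.2720336914062, -166.40646362304688), 2.9280192852020264)
at [ 0.6183 -0.1488  0.1977] yaw 108.07 f [-0.6  0.2 -0.6] w 0.0136 g 12.0 t 6.4 q7 [-0.34  0.42  0.67  1.5  -0.27  1.32  2.25]
```

View pics/w3.png

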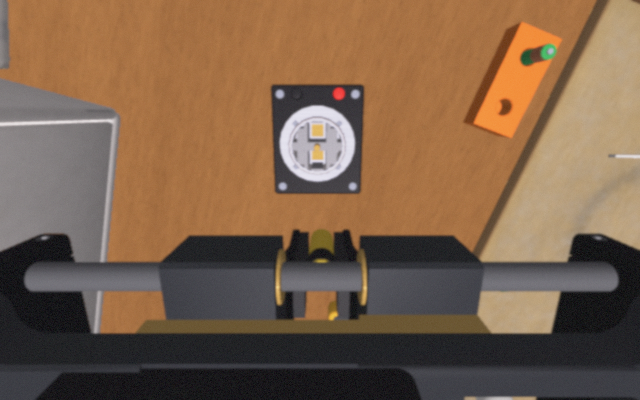

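The wrist view shows the pot at about (317,143) with both wells empty, the yellow cell held at (322,245), and the stand at upper right still holding the green cell. Next I'll check where the cell sits in the hand.

```bash
python3 - <<'E'
from h import *; from bench import r
c=np.load("w3.npz");W=world(c);s=r.read_state()
R=Ro.from_quat(s["eef_rot"]).as_matrix();T=(W-np.array(s["ee_pos"]))@R
im=c["image"].astype(int);yel=(im[...,0]>im[...,2]*1.5)
for v in range(230,264,3):
    k=yel[v,300:345]&(abs(T[v,300:345,1])<.012)&(T[v,300:345,2]<.04)&(T[v,300:345,2]>-.05)
    p=T[v,300:345][k]
    if len(p):print(v,len(p),(p.mean(0)*1000).round(1),(np.ptp(p[:,1])*1000).round(1),(p.max(0)*1000).round(1))
plan((.5902,-.1628,.13,108.05),(.5902,-.1628,.064,108.05))
E
```

```text
230 14 [ 4.1  0.9 17.9] 15.8 [11.2 11.6 22.5]
233 23 [ 4.1 -1.1 12.7] 15.3 [10.   6.6 23.4]
236 24 [ 3.2 -0.2 10.3] 14.0 [ 9.7  6.4 20.8]
239 25 [ 3.1 -0.5  6. ] 13.8 [ 9.7  6.2 16.1]
242 26 [ 3.1 -0.3  1.7] 13.6 [ 9.7  6.1 12.4]
245 26 [ 3.3 -0.3 -2.8] 13.5 [8.9 6.  6.7]
248 27 [ 3.2 -0.5 -6.7] 13.5 [7.7 6.  1.4]
251 13 [ 2.3 -0.3 -8.5] 13.5 [ 6.5  6.  -3.2]
254 5 [ 0.6 -1.9 -8.5] 13.5 [ 1.9  6.  -5.1]
260 16 [  4.4  -0.8 -23.3] 7.2 [  4.9   2.8 -22.3]
at [ 0.6183 -0.1488  0.1977] yaw 108.07 f [-0.6  0.2 -0.6] w 0.0136 g 12.0 t 6.4 q7 [-0.34  0.42  0.67  1.5  -0.27  1.32  2.25]
dp [0.207, -0.031, 0.451] rot [0.0002, 0.0001, 0.0001]
dp [0.0, 0.0, 0.44] rot [0.0, 0.0, 0.0]
```

```bash
python3 - <<'E'
from h import *; from bench import r
from scipy.optimize import least_squares
c=np.load("w3.npz");W=world(c);s=r.read_state()
R=Ro.from_quat(s["eef_rot"]).as_matrix();T=(W-np.array(s["ee_pos"]))@R*1000
print(T[242,306:336,0].round(1),T[242,306:336,1].round(1))
P=T[236:249,313:331].reshape(-1,3);P=P[np.abs(P[:,1]+.4)<5.5]
# axis through (a,b) at z=0 with slopes
f=lambda q:np.hypot(P[:,0]-q[0]-q[2]*P[:,2],P[:,1]-q[1]-q[3]*P[:,2])-7
o=least_squares(f,[0,0,0,0],loss="soft_l1",f_scale=.5);print(o.x.round(3),np.abs(o.fun).mean())
E
```

```text
[  9.1   9.8   5.3 -81.3  -0.6   0.1   2.3   2.6   2.5   3.3   3.4   3.8
   4.    3.8   3.9   4.4   4.    3.9   3.8   3.4   3.6   2.9   2.6   2.1
   1.4   0.3  -1.5   5.3   9.7   9.6] [ -8.2  -7.6  -7.6 -15.   -7.   -6.3  -5.6  -5.   -4.4  -3.9  -3.3  -2.7
  -2.2  -1.6  -1.1  -0.5   0.    0.6   1.2   1.7   2.3   2.9   3.4   4.
   4.7   5.3   6.1   6.    6.1   6.6]
[-2.902 -0.697 -0.075  0.015] 0.6848938600985863
```

```bash

python3 -m pendant '[{"dp":[0.213,-0.031,0],"rotation":[0,0,0],"jaw":0},{"dp":[0.213,-0.031,0.45],"rotation":[0,0,0],"jaw":0},{"dp":[0.213,-0.031,0.5],"rotation":[0,0,0],"jaw":0},{"dp":[0.213,-0.031,0.5],"rotation":[0,0,0],"jaw":0},{"dp":[0.213,-0.031,0.5],"rotation":[0,0,0],"jaw":0},{"dp":[0.213,-0.031,0.5],"rotation":[0,0,0],"jaw":0}]'
python3 -c "
from h import *
plan((.5892,-.1627,.086,108.05),(.5892,-.1627,.074,108.05))"
```

```text
time: 7.12
ee_pos: [0.5906, -0.1646, 0.1241]
eef_rot: [-0.157, 0.988, -0.0, 0.001]
ft_force: [0.5, 0.2, -0.3]
width: 0.0134
grip_force: 12.0
at [ 0.5906 -0.1646  0.1241] yaw 108.02 f [ 0.5  0.2 -0.3] w 0.0134 g 12.0 t 7.1 q7 [-0.32  0.43  0.66  1.65 -0.29  1.16  2.3 ]
dp [0.006, 0.015, 0.254] rot [-0.0001, 0.0003, -0.0001]
dp [0.0, 0.0, 0.08] rot [0.0, 0.0, 0.0]
```

```bash

python3 -m pendant '[{"dp":[0.006,0.015,0.1],"rotation":[0,0,0],"jaw":0},{"dp":[0.006,0.015,0.2],"rotation":[0,0,0],"jaw":0},{"dp":[0.006,0.015,0.24],"rotation":[0,0,0],"jaw":0},{"dp":[0.006,0.015,0.24],"rotation":[0,0,0],"jaw":0}]'
python3 - <<'E'
from h import *
from bench import camera,r; import cv2
c=camera("wrist");np.savez("w4.npz",**c)
cv2.imwrite("pics/w4.png",cv2.resize(c["image"][90:290,220:420,::-1],None,fx=3,fy=3))
plan((.5892,-.1627,.074,108.05))
s=r.read_state();W=world(c);R=Ro.from_quat(s["eef_rot"]).as_matrix();T=(W-np.array(s["ee_pos"]))@R*1000
P=T[236:256,306:336].reshape(-1,3);P=P[(np.abs(P[:,1])<5.5)&(P[:,0]<8)&(P[:,2]<16)&(P[:,2]>-12)]
print(len(P),T[242,310:332,0].round(1))
Z=W[...,2];rr=np.linalg.norm(W[...,:2]-[.579,-.1664],axis=-1)
p=W[(abs(Z-.041)<.004)&(rr<.05)];print(len(p),cv2.minEnclosingCircle((p[:,:2]*1000).astype(np.float32)))
E
```

```text
time: 7.62
ee_pos: [0.5877, -0.1626, 0.0859]
eef_rot: [-0.156, 0.988, 0.0, -0.001]
ft_force: [0.6, 0.3, -0.1]
width: 0.0136
grip_force: 12.0
at [ 0.588  -0.1627  0.0864] yaw 107.99 f [-0.1  0.5  0.3] w 0.0134 g 12.0 t 7.7 q7 [-0.31  0.47  0.65  1.69 -0.31  1.09  2.32]
dp [-0.007, -0.002, 0.083] rot [0.0, -0.0001, -0.0002]
301 [0.2 0.8 2.1 2.3 2.9 3.8 3.5 4.3 4.  4.9 4.7 4.4 4.5 3.8 4.5 4.1 3.5 3.3
 2.6 2.4 1.8 0.6]
2967 ((579.1586303710938, -166.26556396484375), 37.88019561767578)
```

View pics/w4.png

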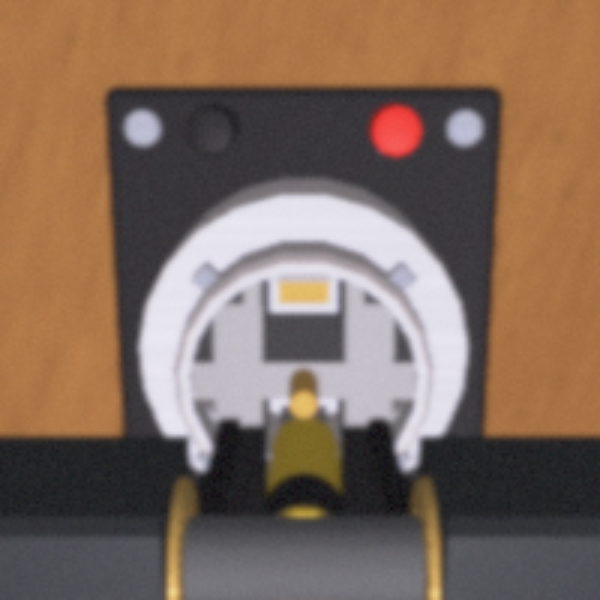

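The crop shows the cell axis at about 304, centred laterally over well 1, which spans roughly 268–342. I'll lower it while watching the force.

```bash

python3 -m pendant '[{"dp":[-0.004,0,0.02],"rotation":[0,0,0],"jaw":0},{"dp":[-0.004,0,0.05],"rotation":[0,0,0],"jaw":0},{"dp":[-0.004,0,0.05],"rotation":[0,0,0],"jaw":0}]'
python3 -m pendant '[{"dp":[0,0,0.02],"rotation":[0,0,0],"jaw":0},{"dp":[0,0,0.03],"rotation":[0,0,0],"jaw":0},{"dp":[0,0,0.03],"rotation":[0,0,0],"jaw":0}]'
```

```text
time: 8.05
ee_pos: [0.5885, -0.1623, 0.0788]
eef_rot: [-0.156, 0.988, 0.0, -0.0]
ft_force: [0.1, -0.2, -0.2]
width: 0.0136
grip_force: 12.0
time: 8.43
ee_pos: [0.5886, -0.1624, 0.0745]
eef_rot: [-0.156, 0.988, 0.0, -0.0]
ft_force: [0.3, -0.0, -0.1]
width: 0.014
grip_force: 12.0
```

```bash

python3 -m pendant '[{"dp":[0,0,0.02],"rotation":[0,0,0],"jaw":0},{"dp":[0,0,0.04],"rotation":[0,0,0],"jaw":0},{"dp":[0,0,0.06],"rotation":[0,0,0],"jaw":0},{"dp":[0,0,0.06],"rotation":[0,0,0],"jaw":0}]'
python3 -c "
from h import *
plan((.5895,-.1627,.064,108.05))"
```

```text
time: 8.93
ee_pos: [0.5885, -0.1623, 0.0653]
eef_rot: [-0.156, 0.988, 0.0, -0.0]
ft_force: [0.3, 0.5, 0.1]
width: 0.0135
grip_force: 12.0
at [ 0.5885 -0.1623  0.0653] yaw 108.0 f [0.3 0.5 0.1] w 0.0135 g 12.0 t 8.9 q7 [-0.3   0.5   0.63  1.7  -0.33  1.05  2.33]
dp [-0.006, -0.004, 0.008] rot [0.0001, -0.0001, -0.0001]
```

Inside the well with no contact force, so I'm releasing a little and rising.

```bash

python3 -m pendant '[{"dp":[0,0,0],"rotation":[0,0,0],"jaw":0.35},{"dp":[0,0,0],"rotation":[0,0,0],"jaw":0.35},{"dp":[0,0,0],"rotation":[0,0,0],"jaw":0.35},{"dp":[0,0,0],"rotation":[0,0,0],"jaw":0.35},{"dp":[0,0,-0.4],"rotation":[0,0,0],"jaw":0.4},{"dp":[0,0,-0.8],"rotation":[0,0,0],"jaw":0.4},{"dp":[0,0,-0.9],"rotation":[0,0,0],"jaw":0.4},{"dp":[0,0,-0.9],"rotation":[0,0,0],"jaw":0.4}]'
python3 - <<'E'
from h import *
from bench import camera,r; import cv2
c=camera("wrist");cv2.imwrite("pics/w5.png",cv2.resize(c["image"][90:290,220:420,::-1],None,fx=3,fy=3))
c=camera("top");W=world(c);Z=W[...,2];rr=np.linalg.norm(W[...,:2]-[.5775,-.164],axis=-1)
for ctr in((.5896,-.16),(.5654,-.168)):
    k=np.linalg.norm(W[...,:2]-ctr,axis=-1)<.006;print(ctr,np.sort(Z[k]).round(3))
plan((.52,-.07,.2,88.5),(.4345,.0048,.12,88.5),(.4345,.0048,.03,88.5))
E
```

```text
time: 9.93
ee_pos: [0.5891, -0.1624, 0.2011]
eef_rot: [-0.157, 0.988, 0.0, 0.001]
ft_force: [-0.7, 0.6, -0.6]
width: 0.0349
grip_force: 0.0
(0.5896, -0.16) [0.594 0.594 0.595 0.595 0.595 0.595 0.595 0.595 0.595 0.595 0.595 0.595
 0.595 0.595 0.595 0.595 0.595 0.595 0.595 0.596 0.596 0.596 0.596 0.596
 0.596 0.596 0.596 0.596 0.596 0.596 0.596 0.596 0.596 0.596 0.596 0.596
 0.596 0.596 0.596 0.596 0.596 0.596 0.596 0.596 0.596 0.596 0.596 0.596
 0.596 0.596 0.596 0.596 0.596 0.596 0.596 0.596 0.596 0.597 0.597 0.597
 0.597 0.597 0.597 0.597 0.597 0.597 0.597 0.597 0.597 0.597 0.597 0.597
 0.597 0.597 0.597 0.597 0.597 0.597 0.597 0.597 0.598 0.598 0.598 0.598]
(0.5654, -0.168) [0.589 0.59  0.59  0.59  0.59  0.59  0.59  0.59  0.59  0.59  0.591 0.591
 0.591 0.591 0.591 0.591 0.591 0.591 0.591 0.591 0.591 0.591 0.591 0.591
 0.591 0.592 0.592 0.592 0.592 0.592 0.592 0.592 0.592 0.592 0.592 0.592
 0.592 0.592 0.592 0.592 0.592 0.592 0.592 0.592 0.593 0.593 0.593 0.593
 0.593 0.593 0.593 0.593 0.593 0.593 0.593 0.593 0.593 0.593 0.593 0.593
 0.593 0.593 0.593 0.593 0.594 0.594 0.594 0.594 0.594 0.594 0.594 0.594
 0.594 0.594 0.594 0.594 0.594 0.594 0.594 0.594 0.594 0.594 0.594 0.594
 0.595 0.595 0.595 0.595 0.596]
at [ 0.588  -0.162   0.1989] yaw 108.02 f [-1.  -0.1 -0.4] w 0.0347 g 0.0 t 10.0 q7 [-0.35  0.36  0.69  1.57 -0.24  1.3   2.26]
dp [0.241, 0.723, -0.006] rot [0.0001, -0.0003, 0.0542]
dp [0.583, 0.484, 0.533] rot [0.0, 0.0, 0.0]
dp [0.0, 0.0, 0.6] rot [0.0, 0.0, 0.0]
```

```bash

python3 -m pendant '[{"dp":[0.12,0.36,0],"rotation":[0,0,0.027],"jaw":0.4},{"dp":[0.241,0.723,0],"rotation":[0,0,0.0542],"jaw":0.45},{"dp":[0.241,0.723,0],"rotation":[0,0,0.0542],"jaw":0.45},{"dp":[0.241,0.723,0],"rotation":[0,0,0.0542],"jaw":0.45}]'|head -3
python3 -m pendant '[{"dp":[0.57,0.484,0.3],"rotation":[0,0,0],"jaw":0.45},{"dp":[0.57,0.484,0.5],"rotation":[0,0,0],"jaw":0.45},{"dp":[0.57,0.484,0.5],"rotation":[0,0,0],"jaw":0.45},{"dp":[0.57,0.484,0.5],"rotation":[0,0,0],"jaw":0.45},{"dp":[0.57,0.484,0.5],"rotation":[0,0,0],"jaw":0.45}]'|head -3
python3 - <<'E'
from h import *
from bench import camera,r; import cv2
c=camera("top");W=world(c);Z=W[...,2]
cv2.imwrite("pics/t1.png",cv2.resize(c["image"][150:260,270:400,::-1],None,fx=5,fy=5))
for ctr in((.5896,-.16),(.5654,-.168)):
    k=np.linalg.norm(W[...,:2]-ctr,axis=-1)<.006;print(ctr,np.sort(Z[k]).round(3))
plan((.4365,.0048,.03,88.5))
E
```

```text
time: 10.52
ee_pos: [0.5204, -0.0702, 0.1998]
eef_rot: [0.012, 1.0, -0.0, -0.001]
time: 11.15
ee_pos: [0.4389, 0.0031, 0.1266]
eef_rot: [0.014, 1.0, -0.0, 0.001]
(0.5896, -0.16) [0.013 0.015 0.022 0.024 0.04  0.04  0.043 0.054 0.056 0.06  0.06  0.06
 0.062 0.062 0.062 0.063 0.063 0.063 0.063 0.064 0.064 0.065 0.065]
(0.5654, -0.168) [0.011 0.011 0.012 0.012 0.013 0.014 0.014 0.014 0.014 0.014 0.016 0.017
 0.017 0.017]
at [0.4388 0.0032 0.1266] yaw 88.38 f [-0.1  0.3  0.2] w 0.0389 g 0.0 t 11.2 q7 [-0.76 -0.03  0.65  2.08  0.02  1.09  1.42]
dp [0.017, 0.01, 0.644] rot [-0.0, 0.0003, -0.0003]
```

View pics/w5.png

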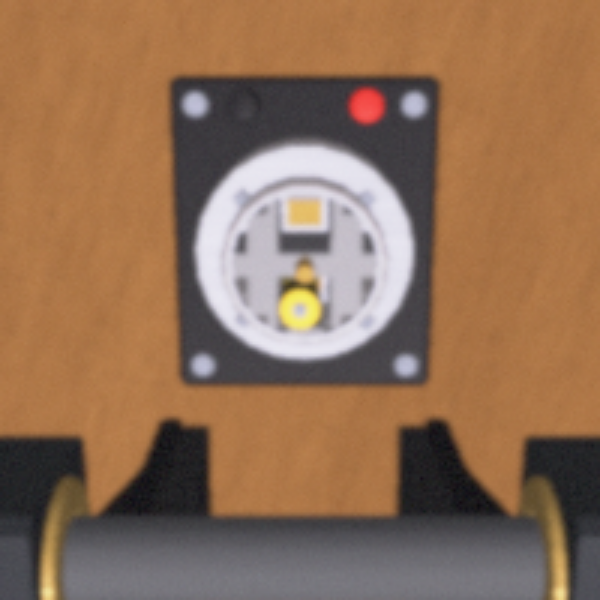

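Yellow is seen at (298,310) in well 1 with its top at 64 mm over the desk, so it is on the floor of the well. Now the green cell.

```bash

python3 -m pendant '[{"dp":[0.012,0.01,0.35],"rotation":[0,0,0],"jaw":0.45},{"dp":[0.012,0.01,0.64],"rotation":[0,0,0],"jaw":0.45},{"dp":[0.012,0.01,0.64],"rotation":[0,0,0],"jaw":0.45},{"dp":[0.012,0.01,0.64],"rotation":[0,0,0],"jaw":0.45},{"dp":[0.012,0.01,0.64],"rotation":[0,0,0],"jaw":0.45}]'|head -4
python3 -m pendant '[{"dp":[0,0,0],"rotation":[0,0,0],"jaw":0},{"dp":[0,0,0],"rotation":[0,0,0],"jaw":0},{"dp":[0,0,0],"rotation":[0,0,0],"jaw":0},{"dp":[0,0,0],"rotation":[0,0,0],"jaw":0},{"dp":[0,0,0],"rotation":[0,0,0],"jaw":0}]' 12
python3 -m pendant '[{"dp":[0,0,-0.4],"rotation":[0,0,0],"jaw":0},{"dp":[0,0,-0.8],"rotation":[0,0,0],"jaw":0},{"dp":[0,0,-1],"rotation":[0,0,0],"jaw":0},{"dp":[0,0,-1],"rotation":[0,0,0],"jaw":0}]'
python3 -c "
from h import *
plan((.53,-.07,.2,108),(.62,-.15,.2,108))"
```

```text
time: 11.82
ee_pos: [0.4361, 0.0058, 0.0302]
eef_rot: [0.013, 1.0, 0.0, 0.0]
ft_force: [-0.3, 0.5, 0.9]
time: 12.45
ee_pos: [0.4356, 0.006, 0.0297]
eef_rot: [0.013, 1.0, 0.0, 0.0]
ft_force: [-0.1, -0.8, 1.0]
width: 0.0138
grip_force: 12.0
time: 12.95
ee_pos: [0.4368, 0.0063, 0.1816]
eef_rot: [0.013, 1.0, 0.001, 0.002]
ft_force: [-1.0, 0.0, 0.3]
width: 0.0134
grip_force: 12.0
at [0.4368 0.0063 0.1816] yaw 88.5 f [-1.   0.   0.3] w 0.0134 g 12.0 t 12.9 q7 [-0.81 -0.12  0.66  2.02  0.08  1.22  1.36]
dp [-0.635, -0.492, -0.121] rot [0.0003, 0.0007, -0.0542]
dp [-0.406, -0.693, 0.0] rot [0.0, 0.0, 0.0]
```

```bash

python3 -m pendant '[{"dp":[-0.32,-0.25,-0.12],"rotation":[0,0,-0.027],"jaw":0},{"dp":[-0.635,-0.492,-0.12],"rotation":[0,0,-0.0542],"jaw":0},{"dp":[-0.635,-0.492,-0.12],"rotation":[0,0,-0.0542],"jaw":0},{"dp":[-0.635,-0.492,-0.12],"rotation":[0,0,-0.0542],"jaw":0}]'|head -3
python3 -c "
from h import *
plan((.5665,-.1704,.15,108))"
```

```text
time: 13.45
ee_pos: [0.5288, -0.072, 0.1961]
eef_rot: [-0.155, 0.988, -0.001, -0.001]
at [ 0.5288 -0.072   0.1961] yaw 107.88 f [-0.2 -0.1 -0.3] w 0.0135 g 12.0 t 13.4 q7 [-0.69  0.18  0.83  1.77 -0.13  1.25  2.06]
dp [-0.038, -0.701, 0.309] rot [-0.0003, -0.0004, -0.0003]
```

```bash

python3 -m pendant '[{"dp":[-0.038,-0.35,0],"rotation":[0,0,0],"jaw":0},{"dp":[-0.038,-0.7,0.1],"rotation":[0,0,0],"jaw":0},{"dp":[-0.038,-0.7,0.31],"rotation":[0,0,0],"jaw":0},{"dp":[-0.038,-0.7,0.31],"rotation":[0,0,0],"jaw":0},{"dp":[-0.038,-0.7,0.31],"rotation":[0,0,0],"jaw":0},{"dp":[-0.038,-0.7,0.31],"rotation":[0,0,0],"jaw":0}]'|head -3
cat > hand.py <<'E'
from h import *; from bench import camera,r; import cv2
from scipy.optimize import least_squares
c=camera("wrist");W=world(c);s=r.read_state()
R=Ro.from_quat(s["eef_rot"]).as_matrix();T=(W-np.array(s["ee_pos"]))@R*1000
x=np.median(T[240:249,316:326,0])-7
P=T[236:249,306:336].reshape(-1,3);P=P[(np.abs(P[:,1])<9)&(np.abs(P[:,0]-x)<8)&(np.abs(P[:,2])<18)]
o=least_squares(lambda q:np.hypot(P[:,0]-q[0],P[:,1]-q[1])-7,[x,0],loss="soft_l1",f_scale=.3)
print("cell in tool",x.round(2),o.x.round(2),"yrange",P[:,1].min(),P[:,1].max())
Z=W[...,2];rr=np.linalg.norm(W[...,:2]-[.579,-.1664],axis=-1)
p=W[(abs(Z-.041)<.004)&(rr<.05)];print(len(p),cv2.minEnclosingCircle((p[:,:2]*1000).astype(np.float32)))
cv2.imwrite("pics/hand.png",cv2.resize(c["image"][90:290,220:420,::-1],None,fx=3,fy=3))
d=(o.x+[x,0])/[2,1]  if 0 else np.array([x,o.x[1]]);well=np.array([.5670,-.1704])
t=well-(R[:2,:2]@d)/1000;print("tcp target",t)
plan((t[0],t[1],.086,108.05))
E
python3 hand.py
```

```text
time: 14.2
ee_pos: [0.5672, -0.1676, 0.1523]
eef_rot: [-0.157, 0.988, 0.0, 0.001]
cell in tool -0.34 [-0.43 -0.7 ] yrange -7.676017263165119 5.986808126220958
1772 ((579.09814453125, -166.53843688964844), 37.90185546875)
tcp target [ 0.56645836 -0.16984144]
at [ 0.5672 -0.1678  0.1522] yaw 108.06 f [-0.2  0.1  0.2] w 0.0133 g 12.0 t 14.2 q7 [-0.46  0.39  0.84  1.68 -0.31  1.2   2.35]
dp [0.01, -0.012, 0.442] rot [-0.0, 0.0003, 0.0]
```

```bash

python3 -m pendant '[{"dp":[0.009,-0.012,0.2],"rotation":[0,0,0],"jaw":0},{"dp":[0.009,-0.012,0.4],"rotation":[0,0,0],"jaw":0},{"dp":[0.009,-0.012,0.43],"rotation":[0,0,0],"jaw":0},{"dp":[0.009,-0.012,0.43],"rotation":[0,0,0],"jaw":0},{"dp":[0.009,-0.012,0.43],"rotation":[0,0,0],"jaw":0}]'|head -4
python3 hand.py
```

```text
time: 14.88
ee_pos: [0.5667, -0.1707, 0.088]
eef_rot: [-0.157, 0.988, -0.0, 0.001]
ft_force: [-0.3, -0.4, 0.2]
cell in tool -0.3 [-0.42 -0.9 ] yrange -7.904203910394047 6.01753310650992
2081 ((575.861083984375, -167.16258239746094), 37.583412170410156)
tcp target [ 0.56644144 -0.1696399 ]
at [ 0.5666 -0.1707  0.0879] yaw 108.01 f [-0.8  0.8  0.1] w 0.0136 g 12.0 t 14.9 q7 [-0.42  0.47  0.8   1.74 -0.38  1.09  2.39]
dp [-0.001, 0.007, 0.013] rot [-0.0001, 0.0003, -0.0001]
```

View pics/hand.png

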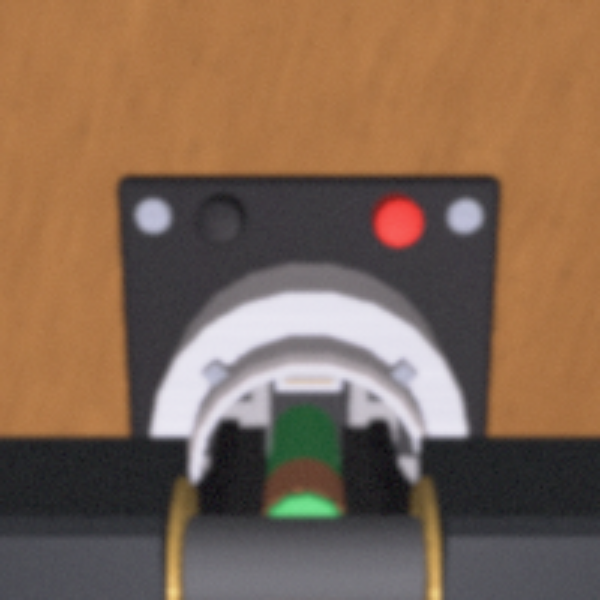

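The crop shows the green cell at 304 against the well centre at about 308, roughly 1 mm off. I'll shift +y and lower it.

```bash

python3 -m pendant '[{"dp":[0,0.006,0.02],"rotation":[0,0,0],"jaw":0},{"dp":[0,0.006,0.06],"rotation":[0,0,0],"jaw":0},{"dp":[0,0.006,0.06],"rotation":[0,0,0],"jaw":0}]'|head -4
python3 -m pendant '[{"dp":[0,0,0.02],"rotation":[0,0,0],"jaw":0},{"dp":[0,0,0.03],"rotation":[0,0,0],"jaw":0},{"dp":[0,0,0.03],"rotation":[0,0,0],"jaw":0}]'|head -4
```

```text
time: 15.3
ee_pos: [0.5652, -0.1695, 0.077]
eef_rot: [-0.156, 0.988, 0.0, -0.0]
ft_force: [0.1, 0.4, -0.4]
time: 15.68
ee_pos: [0.5656, -0.1697, 0.073]
eef_rot: [-0.156, 0.988, 0.0, -0.0]
ft_force: [0.1, 0.2, 0.6]
```

```bash

python3 -m pendant '[{"dp":[0,0,0.02],"rotation":[0,0,0],"jaw":0},{"dp":[0,0,0.04],"rotation":[0,0,0],"jaw":0},{"dp":[0,0,0.053],"rotation":[0,0,0],"jaw":0},{"dp":[0,0,0.053],"rotation":[0,0,0],"jaw":0}]'|head -4
```

```text
time: 16.18
ee_pos: [0.5655, -0.1697, 0.065]
eef_rot: [-0.156, 0.988, 0.0, -0.0]
ft_force: [0.2, 1.1, 0.2]
```

```bash

python3 -m pendant '[{"dp":[0,0,0],"rotation":[0,0,0],"jaw":0.35},{"dp":[0,0,0],"rotation":[0,0,0],"jaw":0.35},{"dp":[0,0,0],"rotation":[0,0,0],"jaw":0.35},{"dp":[0,0,0],"rotation":[0,0,0],"jaw":0.35},{"dp":[0,0,-0.4],"rotation":[0,0,0],"jaw":0.4},{"dp":[0,0,-0.8],"rotation":[0,0,0],"jaw":0.6},{"dp":[0,0,-0.9],"rotation":[0,0,0],"jaw":0.8},{"dp":[0,0,-0.9],"rotation":[0,0,0],"jaw":0.8}]'|head -2
python3 -c "
from h import *
plan((.545,-.28,.21,90),(.49,-.333,.21,90))"
```

```text
time: 17.18
ee_pos: [0.566, -0.1696, 0.2006]
at [ 0.566  -0.1696  0.2006] yaw 108.02 f [-0.6  0.3 -1.3] w 0.057 g 0.0 t 17.2 q7 [-0.48  0.35  0.87  1.63 -0.28  1.29  2.32]
dp [0.361, -0.656, -0.063] rot [0.0, 0.0002, 0.0501]
dp [0.367, -0.353, 0.0] rot [0.0, 0.0, 0.0]
```

```bash

python3 -m pendant '[{"dp":[0.18,-0.33,-0.06],"rotation":[0,0,0.025],"jaw":0.8},{"dp":[0.361,-0.656,-0.06],"rotation":[0,0,0.05],"jaw":0.8},{"dp":[0.361,-0.656,-0.06],"rotation":[0,0,0.05],"jaw":0.8},{"dp":[0.361,-0.656,-0.06],"rotation":[0,0,0.05],"jaw":0.8}]'|head -2
python3 -m pendant '[{"dp":[0.367,-0.353,0],"rotation":[0,0,0],"jaw":0.8},{"dp":[0.367,-0.353,0],"rotation":[0,0,0],"jaw":0.8},{"dp":[0.367,-0.353,0],"rotation":[0,0,0],"jaw":0.8},{"dp":[0.367,-0.353,0],"rotation":[0,0,0],"jaw":0.8}]'|head -2
python3 - <<'E'
from h import *; from bench import camera; import cv2
c=camera("wrist");W=world(c);Z=W[...,2];rr=np.linalg.norm(W[...,:2]-[.447,-.332],axis=-1)
for n,k in(("skirt",(abs(Z-.028)<.004)&(rr<.045)),("grip",(abs(Z-.054)<.004)&(rr<.035))):
    p=W[k];
    if len(p):print(n,len(p),p.mean(0).round(4),cv2.minEnclosingCircle((p[:,:2]*1000).astype(np.float32)))
c=camera("top");W=world(c);Z=W[...,2]
for ctr in((.5896,-.16),(.5654,-.168)):
    k=np.linalg.norm(W[...,:2]-ctr,axis=-1)<.006;print(ctr,np.sort(Z[k]).round(3)[-14:])
plan((.448,-.333,.12,90),(.448,-.333,.031,90))
E
```

```text
time: 17.68
ee_pos: [0.5441, -0.2792, 0.2072]
time: 18.18
ee_pos: [0.491, -0.3309, 0.2086]
skirt 1708 [ 0.445  -0.3331  0.0271] ((448.05908203125, -333.29888916015625), 34.90006637573242)
grip 1530 [ 0.4476 -0.3333  0.053 ] ((448.0289001464844, -333.3111877441406), 22.63273048400879)
(0.5896, -0.16) [0.06  0.06  0.061 0.061 0.061 0.062 0.062 0.062 0.062 0.063 0.063 0.063
 0.064 0.064]
(0.5654, -0.168) [0.059 0.06  0.061 0.061 0.061 0.062 0.062 0.062 0.062 0.062 0.063 0.064
 0.064 0.064]
at [ 0.4908 -0.3314  0.2088] yaw 90.18 f [ 0.1  0.3 -0. ] w 0.07 g 0.0 t 18.3 q7 [-0.25  0.38  0.98  1.61 -0.33  1.32  2.35]
dp [0.285, -0.01, 0.592] rot [0.0001, -0.0, 0.0005]
dp [0.0, 0.0, 0.593] rot [0.0, 0.0, 0.0]
```

Both cells stand with their tops at 64 mm over the desk. The cap is at (448,-333) mm with the expected diameters, so I'm grasping it.

```bash

python3 -m pendant '[{"dp":[0.285,-0.012,0],"rotation":[0,0,0],"jaw":0.8},{"dp":[0.285,-0.012,0.4],"rotation":[0,0,0],"jaw":0.8},{"dp":[0.285,-0.012,0.6],"rotation":[0,0,0],"jaw":0.8},{"dp":[0.285,-0.012,0.6],"rotation":[0,0,0],"jaw":0.8},{"dp":[0.285,-0.012,0.6],"rotation":[0,0,0],"jaw":0.8}]'|head -2
python3 -c "
from h import *
plan((.448,-.3333,.032,90))"
```

```text
time: 18.9
ee_pos: [0.4476, -0.3351, 0.1204]
at [ 0.4476 -0.3351  0.1204] yaw 90.04 f [-0.2 -0.4  0.8] w 0.0699 g 0.0 t 18.9 q7 [-0.23  0.39  0.96  1.8  -0.35  1.13  2.43]
dp [-0.002, 0.012, 0.589] rot [-0.0001, 0.0002, 0.0001]
```

```bash

python3 -m pendant '[{"dp":[-0.002,0.01,0.3],"rotation":[0,0,0],"jaw":0.8},{"dp":[-0.002,0.01,0.55],"rotation":[0,0,0],"jaw":0.8},{"dp":[-0.002,0.01,0.585],"rotation":[0,0,0],"jaw":0.8},{"dp":[-0.002,0.01,0.585],"rotation":[0,0,0],"jaw":0.8},{"dp":[-0.002,0.01,0.585],"rotation":[0,0,0],"jaw":0.8}]'
python3 -m pendant '[{"dp":[0,0,0],"rotation":[0,0,0],"jaw":0},{"dp":[0,0,0],"rotation":[0,0,0],"jaw":0},{"dp":[0,0,0],"rotation":[0,0,0],"jaw":0},{"dp":[0,0,0],"rotation":[0,0,0],"jaw":0},{"dp":[0,0,0],"rotation":[0,0,0],"jaw":0}]' 35
python3 -c "
from h import *
plan()"
```

```text
time: 19.52
ee_pos: [0.4481, -0.334, 0.0333]
eef_rot: [-0.0, 1.0, -0.001, 0.001]
ft_force: [-0.4, -0.9, 0.3]
width: 0.0695
grip_force: 0.0
time: 20.15
ee_pos: [0.4471, -0.3332, 0.0315]
eef_rot: [-0.0, 1.0, 0.0, 0.0]
ft_force: [-0.7, 1.1, 3.6]
width: 0.0434
grip_force: 35.0
at [ 0.4471 -0.3332  0.0315] yaw 90.01 f [-0.7  1.1  3.6] w 0.0434 g 35.0 t 20.1 q7 [-0.15  0.51  0.87  1.88 -0.47  0.97  2.5 ]
```

```bash

python3 -m pendant '[{"dp":[0,0,-0.3],"rotation":[0,0,0],"jaw":0},{"dp":[0,0,-0.65],"rotation":[0,0,0],"jaw":0},{"dp":[0,0,-0.95],"rotation":[0,0,0],"jaw":0},{"dp":[0,0,-0.95],"rotation":[0,0,0],"jaw":0},{"dp":[0,0,-0.95],"rotation":[0,0,0],"jaw":0}]'
python3 -c "
from h import *
plan((.51,-.25,.17,90),(.5786,-.1664,.13,90))"
```

```text
time: 20.78
ee_pos: [0.4467, -0.3328, 0.173]
eef_rot: [-0.0, 1.0, 0.0, -0.0]
ft_force: [-0.0, -0.0, -1.9]
width: 0.043
grip_force: 35.0
at [ 0.4467 -0.3328  0.173 ] yaw 90.02 f [-0.  -0.  -1.9] w 0.043 g 35.0 t 20.8 q7 [-0.28  0.32  1.01  1.75 -0.29  1.23  2.38]
dp [-0.422, 0.552, 0.02] rot [0.0001, -0.0001, 0.0001]
dp [-0.457, 0.557, 0.267] rot [0.0, 0.0, 0.0]
```

```bash

python3 -m pendant '[{"dp":[-0.21,0.276,0],"rotation":[0,0,0],"jaw":0},{"dp":[-0.422,0.552,0],"rotation":[0,0,0],"jaw":0},{"dp":[-0.422,0.552,0],"rotation":[0,0,0],"jaw":0},{"dp":[-0.422,0.552,0],"rotation":[0,0,0],"jaw":0}]'|head -2
python3 -m pendant '[{"dp":[-0.23,0.28,0],"rotation":[0,0,0],"jaw":0},{"dp":[-0.457,0.557,0],"rotation":[0,0,0],"jaw":0},{"dp":[-0.457,0.557,0.25],"rotation":[0,0,0],"jaw":0},{"dp":[-0.457,0.557,0.25],"rotation":[0,0,0],"jaw":0},{"dp":[-0.457,0.557,0.25],"rotation":[0,0,0],"jaw":0},{"dp":[-0.457,0.557,0.25],"rotation":[0,0,0],"jaw":0}]'|head -2
python3 - <<'E'
from h import *; from bench import camera,r; import cv2
c=camera("wrist");W=world(c);s=r.read_state();Z=W[...,2];p0=np.array(s["ee_pos"])
rr=np.linalg.norm(W[...,:2]-p0[:2],axis=-1)
for h in(-.006,):
  k=(abs(Z-(p0[2]-.0035))<.004)&(rr<.042);p=W[k];print(len(p),p.mean(0).round(4),cv2.minEnclosingCircle((p[:,:2]*1000).astype(np.float32)))
cv2.imwrite("pics/w6.png",c["image"][:,:,::-1])
plan((.5786,-.1664,.094,90),(.5786,-.1664,.083,90))
E
```

```text
time: 21.28
ee_pos: [0.5094, -0.2506, 0.1726]
time: 22.02
ee_pos: [0.579, -0.1682, 0.1378]
3064 [ 0.5579 -0.1691  0.1334] ((575.351806640625, -169.51394653320312), 34.26047897338867)
at [ 0.579  -0.1679  0.1376] yaw 89.92 f [ 0.4  0.8 -1.8] w 0.0431 g 35.0 t 22.1 q7 [-0.48  0.46  0.9   1.67 -0.38  1.2   2.08]
dp [0.003, 0.01, 0.291] rot [0.0, 0.0003, -0.0002]
dp [0.0, 0.0, 0.073] rot [0.0, 0.0, 0.0]
```

```bash

python3 -m pendant '[{"dp":[0.002,0.01,0.2],"rotation":[0,0,0],"jaw":0},{"dp":[0.002,0.01,0.28],"rotation":[0,0,0],"jaw":0},{"dp":[0.002,0.01,0.28],"rotation":[0,0,0],"jaw":0},{"dp":[0.002,0.01,0.28],"rotation":[0,0,0],"jaw":0}]'|head -4
python3 -m pendant '[{"dp":[0,0,0.02],"rotation":[0,0,0],"jaw":0},{"dp":[0,0,0.04],"rotation":[0,0,0],"jaw":0},{"dp":[0,0,0.04],"rotation":[0,0,0],"jaw":0}]'|head -4
python3 -c "
from h import *
plan((.5786,-.1664,.083,90))"
```

```text
time: 22.58
ee_pos: [0.5791, -0.1658, 0.0954]
eef_rot: [0.0, 1.0, -0.0, 0.001]
ft_force: [0.3, 0.2, -1.7]
time: 22.95
ee_pos: [0.5784, -0.1653, 0.0882]
eef_rot: [-0.0, 1.0, 0.0, -0.0]
ft_force: [0.8, -0.4, -1.9]
at [ 0.5784 -0.1653  0.0882] yaw 90.01 f [ 0.8 -0.4 -1.9] w 0.0432 g 35.0 t 22.9 q7 [-0.46  0.52  0.86  1.72 -0.43  1.11  2.1 ]
dp [-0.001, -0.007, 0.035] rot [0.0, -0.0001, 0.0]
```

```bash

python3 -m pendant '[{"dp":[0,-0.004,0.02],"rotation":[0,0,0],"jaw":0},{"dp":[0,-0.004,0.035],"rotation":[0,0,0],"jaw":0},{"dp":[0,-0.004,0.035],"rotation":[0,0,0],"jaw":0}]'|head -4
python3 -m pendant '[{"dp":[0,0,0.01],"rotation":[0,0,0],"jaw":0},{"dp":[0,0,0.013],"rotation":[0,0,0],"jaw":0},{"dp":[0,0,0.013],"rotation":[0,0,0],"jaw":0}]'|head -4

```

```text
time: 23.32
ee_pos: [0.5786, -0.1661, 0.0835]
eef_rot: [0.0, 1.0, 0.0, 0.0]
ft_force: [-2.0, 0.3, 3.5]
time: 23.7
ee_pos: [0.579, -0.1662, 0.0831]
eef_rot: [0.0, 1.0, 0.001, 0.001]
ft_force: [-7.4, 2.8, 21.0]
```

```bash

python3 -m pendant '[{"dp":[0,0,-0.008],"rotation":[0,0,0],"jaw":0},{"dp":[0,0,-0.008],"rotation":[0,0,0.008],"jaw":0},{"dp":[0,0,-0.008],"rotation":[0,0,0.016],"jaw":0},{"dp":[0,0,-0.008],"rotation":[0,0,0.016],"jaw":0}]' 45|head -4
python3 -c "
from h import *; from bench import r
plan();print(r.read_state()['torque'])"
python3 -m pendant '[{"dp":[0,0,0],"rotation":[0,0,0.008],"jaw":0},{"dp":[0,0,0],"rotation":[0,0,0.016],"jaw":0},{"dp":[0,0,0],"rotation":[0,0,0.016],"jaw":0}]'|head -4
python3 -c "
from h import *; from bench import r
plan();print(r.read_state()['torque'])"

```

```text
time: 24.2
ee_pos: [0.5789, -0.1663, 0.0834]
eef_rot: [0.051, 0.999, 0.0, 0.0]
ft_force: [-4.0, 1.5, 9.0]
at [ 0.5789 -0.1663  0.0834] yaw 84.2 f [-4.   1.5  9. ] w 0.0433 g 45.0 t 24.2 q7 [-0.47  0.53  0.88  1.72 -0.45  1.11  2.02]
[0.35458    0.80934444 0.03979479]
time: 24.58
ee_pos: [0.5788, -0.1662, 0.0833]
eef_rot: [0.101, 0.995, 0.0, 0.0]
ft_force: [-3.8, 2.0, 10.6]
at [ 0.5788 -0.1662  0.0833] yaw 78.44 f [-3.8  2.  10.6] w 0.0432 g 45.0 t 24.6 q7 [-0.48  0.54  0.9   1.72 -0.47  1.11  1.93]
[ 0.46349961  0.9171446  -0.02494374]
```

```bash

cat > q.py <<'E'
from h import *; from bench import r
plan();print(np.round(r.read_state()['torque'],2))
E
python3 -m pendant '[{"dp":[0,0,0],"rotation":[0,0,0.008],"jaw":0},{"dp":[0,0,0],"rotation":[0,0,0.016],"jaw":0},{"dp":[0,0,0],"rotation":[0,0,0.016],"jaw":0}]'>/dev/null; python3 q.py
python3 -m pendant '[{"dp":[0,0,0],"rotation":[0,0,0.008],"jaw":0},{"dp":[0,0,0],"rotation":[0,0,0.016],"jaw":0},{"dp":[0,0,0],"rotation":[0,0,0.016],"jaw":0}]'>/dev/null; python3 q.py
```

```text
at [ 0.5789 -0.1662  0.0833] yaw 72.68 f [-4.2  0.7 10.4] w 0.0433 g 45.0 t 24.9 q7 [-0.5   0.55  0.92  1.72 -0.48  1.12  1.84]
[ 0.4   0.88 -0.02]
at [ 0.5789 -0.166   0.0833] yaw 66.93 f [-4.   2.1 10.7] w 0.0431 g 45.0 t 25.3 q7 [-0.51  0.56  0.95  1.72 -0.5   1.12  1.75]
[0.47 0.88 0.02]
```

```bash

python3 -m pendant '[{"dp":[0,0,0],"rotation":[0,0,0.008],"jaw":0},{"dp":[0,0,0],"rotation":[0,0,0.016],"jaw":0},{"dp":[0,0,0],"rotation":[0,0,0.016],"jaw":0}]'>/dev/null; python3 q.py
```

```text
at [ 0.5789 -0.1658  0.0833] yaw 61.18 f [-4.4  2.5 10.5] w 0.0432 g 45.0 t 25.7 q7 [-0.53  0.57  0.97  1.72 -0.52  1.13  1.67]
[ 0.59  0.89 -0.04]
```

```bash

python3 -m pendant '[{"dp":[0,0,0],"rotation":[0,0,0.008],"jaw":0},{"dp":[0,0,0],"rotation":[0,0,0.016],"jaw":0},{"dp":[0,0,0],"rotation":[0,0,0.016],"jaw":0}]'>/dev/null; python3 q.py
python3 -m pendant '[{"dp":[0,0,0],"rotation":[0,0,0.008],"jaw":0},{"dp":[0,0,0],"rotation":[0,0,0.016],"jaw":0},{"dp":[0,0,0],"rotation":[0,0,0.016],"jaw":0}]'>/dev/null; python3 q.py
python3 -m pendant '[{"dp":[0,0,0],"rotation":[0,0,0.008],"jaw":0},{"dp":[0,0,0],"rotation":[0,0,0.016],"jaw":0},{"dp":[0,0,0],"rotation":[0,0,0.016],"jaw":0}]'>/dev/null; python3 q.py
```

```text
at [ 0.579  -0.1658  0.0833] yaw 55.42 f [-4.1  2.7 10.6] w 0.0431 g 45.0 t 26.1 q7 [-0.54  0.58  0.99  1.72 -0.54  1.13  1.58]
[0.62 0.77 0.01]
at [ 0.579  -0.1659  0.0833] yaw 49.66 f [-3.8  2.4 11.2] w 0.0432 g 45.0 t 26.4 q7 [-0.55  0.6   1.01  1.72 -0.55  1.14  1.49]
[0.52 0.83 0.04]
at [ 0.5789 -0.1659  0.0832] yaw 43.9 f [-2.9  2.4  9.8] w 0.0431 g 45.0 t 26.8 q7 [-0.57  0.61  1.03  1.72 -0.57  1.14  1.4 ]
[0.56 0.77 0.04]
```

```bash

python3 -m pendant '[{"dp":[0,0,0],"rotation":[0,0,0.008],"jaw":0},{"dp":[0,0,0],"rotation":[0,0,0.016],"jaw":0},{"dp":[0,0,0],"rotation":[0,0,0.016],"jaw":0}]'>/dev/null; python3 q.py
python3 -m pendant '[{"dp":[0,0,0],"rotation":[0,0,0.008],"jaw":0},{"dp":[0,0,0],"rotation":[0,0,0.016],"jaw":0},{"dp":[0,0,0],"rotation":[0,0,0.016],"jaw":0}]'>/dev/null; python3 q.py
python3 -m pendant '[{"dp":[0,0,0],"rotation":[0,0,0.008],"jaw":0},{"dp":[0,0,0],"rotation":[0,0,0.016],"jaw":0},{"dp":[0,0,0],"rotation":[0,0,0.016],"jaw":0}]'>/dev/null; python3 q.py
```

```text
at [ 0.5788 -0.1655  0.0822] yaw 38.21 f [ 1.1  2.6 -0.7] w 0.0432 g 45.0 t 27.2 q7 [-0.58  0.62  1.05  1.73 -0.59  1.15  1.32]
[ 0.48 -0.23 -0.04]
at [ 0.5787 -0.1656  0.0822] yaw 32.5 f [ 1.5  2.  -2.5] w 0.0433 g 45.0 t 27.6 q7 [-0.59  0.64  1.08  1.73 -0.61  1.16  1.23]
[ 0.43 -0.25 -0.03]
at [ 0.5788 -0.1653  0.0822] yaw 26.82 f [ 0.5  2.3 -1.9] w 0.0429 g 45.0 t 27.9 q7 [-0.6   0.65  1.1   1.73 -0.63  1.16  1.15]
[ 0.81 -0.2   0.42]
```

The cap dropped about 1 mm near yaw 38° and now meets the keyway wall (0.42 N m). I'll turn back a little and press.

```bash

python3 -m pendant '[{"dp":[0,0,0],"rotation":[0,0,-0.011],"jaw":0},{"dp":[0,0,0.01],"rotation":[0,0,-0.011],"jaw":0},{"dp":[0,0,0.02],"rotation":[0,0,-0.011],"jaw":0},{"dp":[0,0,0.02],"rotation":[0,0,-0.011],"jaw":0}]'>/dev/null; python3 q.py
python3 -m pendant '[{"dp":[0,0,0.01],"rotation":[0,0,0],"jaw":0},{"dp":[0,0,0.02],"rotation":[0,0,0],"jaw":0},{"dp":[0,0,0.02],"rotation":[0,0,0],"jaw":0}]'>/dev/null; python3 q.py
```

```text
at [ 0.5788 -0.1658  0.0796] yaw 30.58 f [0.  4.8 3.3] w 0.0433 g 45.0 t 28.4 q7 [-0.59  0.64  1.08  1.73 -0.62  1.15  1.21]
[ 1.   -0.3   0.04]
at [ 0.5788 -0.1658  0.0766] yaw 30.6 f [1.4 4.9 4.5] w 0.0433 g 45.0 t 28.8 q7 [-0.59  0.65  1.08  1.73 -0.62  1.15  1.21]
[ 1.15 -0.18  0.05]
```

```bash

python3 -m pendant '[{"dp":[0,0,0.01],"rotation":[0,0,0],"jaw":0},{"dp":[0,0,0.02],"rotation":[0,0,0],"jaw":0},{"dp":[0,0,0.03],"rotation":[0,0,0],"jaw":0},{"dp":[0,0,0.03],"rotation":[0,0,0],"jaw":0}]'>/dev/null; python3 q.py
```

```text
at [ 0.5789 -0.1657  0.0736] yaw 30.61 f [-7.3  9.3 22.8] w 0.0432 g 45.0 t 29.3 q7 [-0.58  0.65  1.07  1.73 -0.62  1.15  1.21]
[2.02 1.5  0.  ]
```

```bash

python3 -m pendant '[{"dp":[0,0,0.006],"rotation":[0,0,0],"jaw":0},{"dp":[0,0,0.006],"rotation":[0,0,0],"jaw":0},{"dp":[0,0,0.006],"rotation":[0,0,0],"jaw":0}]'>/dev/null; python3 q.py
```

```text
at [ 0.5788 -0.1656  0.0734] yaw 30.61 f [-11.   11.7  32.9] w 0.0435 g 45.0 t 29.7 q7 [-0.58  0.65  1.07  1.73 -0.63  1.15  1.21]
[ 2.42  2.44 -0.09]
```

The TCP stopped 10.0 mm below pin contact under a firm push. I'll verify the cap height by depth.

```bash

python3 -m pendant '[{"dp":[0,0,-0.004],"rotation":[0,0,0],"jaw":0},{"dp":[0,0,-0.004],"rotation":[0,0,0],"jaw":0}]'>/dev/null
python3 - <<'E'
from h import *; from bench import camera,r; import cv2
for n,ctr in(("wrist",(.579,-.1664)),("scene",(.5785,-.165))):
    c=camera(n);W=world(c);d=W[...,:2]-ctr;rr=np.linalg.norm(d,axis=-1);k=(rr>.025)&(rr<.033)&(W[...,2]>.06)&(W[...,2]<.08)
    p=W[k];A=np.c_[p[:,:2]-ctr,np.ones(len(p))];print(n,len(p),np.median(p[:,2]).round(4),np.linalg.lstsq(A,p[:,2],rcond=None)[0].round(3))
    k2=(rr>.03)&(rr<.036)&(W[...,2]>.037)&(W[...,2]<.047);
    if n=="scene":cv2.imwrite("pics/s9.png",cv2.resize(c["image"][150:270,270:430,::-1],None,fx=4,fy=4))
plan()
E
```

```text
wrist 1952 0.0694 [ 0.06  -0.102  0.072]
scene 40 0.0699 [0.071 0.144 0.073]
at [ 0.5789 -0.1656  0.0735] yaw 30.61 f [-7.8  9.4 26. ] w 0.0429 g 45.0 t 30.1 q7 [-0.58  0.65  1.07  1.73 -0.62  1.15  1.21]
```

View pics/s9.png

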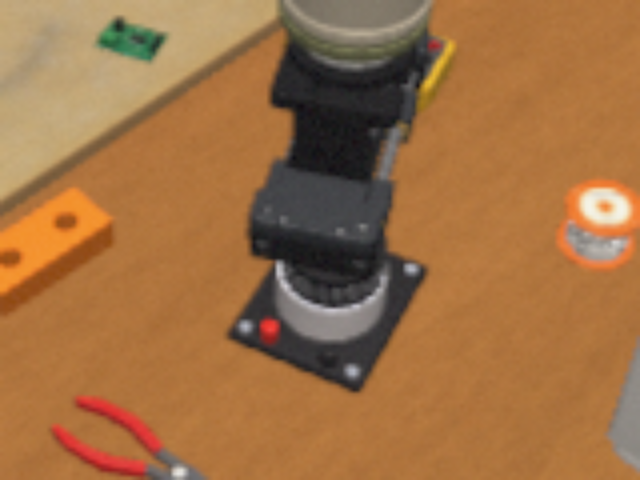

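The skirt top reads 69.4 to 69.9 mm against 70 mm expected, and the crop shows the cap seated on the shoulder at about (330,290) with no gap. Handing in.

```bash
python3 -c "
from bench import r
print(r.close_job())"
```

```text
the job is handed in; nothing more can be done
None
```

I handed the job in at about 30 s of the 72 s: both cells stand in the wells, and the cap is over the pins, pushed home on the shoulder and still gripped at 45 N. The hand-in printed no verdict; by depth camera the cell tops (64 mm over the desk) and the cap's skirt top (69.4–69.9 mm, 70 expected) are where they should be.

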